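# Seat a lino block on its registration pins and latch it

## Robot

A 6-joint arm with a two-finger parallel gripper is mounted at the origin on a cart in front of the work surface, level with it; the furniture and walls round the work are solid. World frame = base frame: x ahead of the robot, y to its left, z up, the work surface at z = 0. Lengths are in mm, angles in degrees, forces in N, time in s.
With the tool pointing down it reaches from about 350 to 875 mm from the base axis. Payload 4.2 kg.
Tool frame: the origin (TCP) lies at the very end of the fingers, on their centre line; the grasp point (between the pads) lies 19 mm behind it; z points along the fingers, y is the line along which they close (so a half turn about z gives the same grasp; the last joint's range is limited). The gripper opens to 87 mm and grips with 3 to 60 N. Pads are 19 mm wide; open, the fingers measure 117 mm over their backs; the gripper's body (75 mm by 190 mm) begins 51 mm behind the grasp point.
Start: joints at [-48.323, 22.042, 0.453, 0, -68.411, -14.817], TCP at [282.396, -557.541, 222.55] pointing down, gripper open.
Joint ranges: [-179.83, 179.83], [-69.29, 118.12], [-61.27, 80.66], [-181.25, 117.63], [-171.15, -9.14], [-177.46, 177.46]. Speed limits (degrees/s): [159.86, 159.86, 180, 180, 180, 180].

## Interface

Orientations are given as a 3x3 rotation matrix whose columns are the frame's x, y, z axes.
In Python, from rig import manip gives the robot as it stands. The module is installed in compiled form; this text tells all that it offers.
- The arm moves only by the shell command python3 -m inch 'ROWS' [FORCE]. ROWS is JSON, a list of rows, each a list of 7 numbers: the turn, a rotation vector about the tool's x, y, z as a fraction of full scale, then the shift along the tool's x, y, z as a fraction of full scale, then the gripper's target within -1 to 1 (shut at 1, half-way at 0, fully open at -1). A call has exactly 5 rows; each row is the pose to reach, as a shift and turn from the pose commanded when the call began, along the tool's axes at that moment, turning the shorter way round; what a row does not reach only later rows make up. Full scale, the value 1, is 300 mm for a shift and pi rad for a turn. A row lasts 1/8 s, in which the tool goes at most 62.5 mm and 10.7 degrees, less where a joint would pass 70% of its speed; a pose out of reach is approached as far as the arm can. A call with a number of a shift or a turn outside -1 to 1 is refused whole. A call with a gripper value outside its range is refused whole. The fingers move at their own pace and stop on an object; FORCE is the grip in N (left out, the last holds). Time passes only in rows, so rows that repeat a pose let the fingers close, or fill a call up. It gives the time, the measured TCP pose, the force, the opening and the grip force at its end, in the units of the state.
- manip.get_obs(): the state, without advancing time (a new reading comes with each control period).
- manip.camera(name): name is "scene" or "top" or "wrist"; returns a dict with "frame" (384x512x3 uint8, red, green, blue), "z_map" (384x512 float32, mm along the optical axis (not along the pixel's ray), 0 where there is no reading), "mtx" (3x3 intrinsics, pixels), "k1" (the pictures are not rectified: a ray, as slopes to the right and down, at radius r is drawn at 1 + k1 r^2 times it, then the intrinsics apply), "camera_from_world" (4x4, takes a point from world to camera coordinates); the wrist camera has in their place "tool_from_camera" (4x4, takes a point from camera to tool coordinates, whose origin is the TCP and whose axes are the flange's). Camera axes: x right, y down, z forward; pixel columns grow to the right and rows downward; lengths in mm; the calibration is good to about 2 mm. A picture is of the moment at which its call begins: read the wrist's pose just before it.
- manip.job_done(): hands the job in; it is judged then, once.
Trained networks look in a picture, given as the dict that the camera call returned (one of the last four; its "shot" number tells which), for a name from the list of things; names that differ only in an ending like _2 or _b are one class to them, and where a whole thing is asked for, a point or a joint stands for the part that bears it (a point fixed in the world has none). Each returns a list of dicts, best first, with "p" (0 to 1); they miss things now and then, are a little off and sometimes report something else, mostly with a low value. They report only what shows in the picture. A call takes as long as a camera call.
- manip.spot_in(picture, target): "bbox" ([left, top, right, bottom] in pixels, round what is visible of it).
- manip.mark_of(picture, target): "point" ([column, row] in pixels: a listed point, or the origin of a listed thing).
The state is a dict: "clock": time; "qpos": joint angles; "qvel": joint speeds; "tau": joint torques, N m; "tcp_pos": TCP position; "orientation": TCP orientation; "ft_force": force on the tool from outside, world axes, zero at the start; "moment": the same for the moment, N m; "grip_width": finger opening in mm; "finger_force": force on a finger pad.
Only numpy, scipy, OpenCV 4.12 (cv2) and the standard library are available. Lean on these libraries where they do the work, as an engineer would, in place of code of your own. Each camera call takes 0.05 s, during which the arm holds its last target. There are 200 camera calls.

## Task

The lino block was laid on its registration board too far from you, so it rides on top of the two locating pins. Using only pushes of the fingers, never gripping or lifting it, nudge the block sideways until its round hole and its slot drop over the pins and it lies flat on the board; then push the brass turn-button round by its knob until it points straight across the near edge of the block. Leave the tools and bottles round about where they are.

Things in the scene. Friction and masses are not known exactly. Their poses are not given: they have to be found in the camera images.
- board: Registration board: plywood 250 x 310 x 12 mm, screwed down. Origin at table height under the home block's centre; home, the block has the same x, y and yaw as this frame. x from the turn-button (robot's side) to the pins, y left, z up. Spans x -120..130, y -155..155 mm, top at z 12 mm. Pencilled corner marks show the home block's corners.
- pin_left (a point): Foot, at board-top height, of the left steel pin (board x 47, y 70 mm). Both pins are 8 mm thick and 8 mm high: straight for 4.5 mm, then a rounded nose that narrows to about 3 mm at the tip. Hidden under the block at the start.
- pin_right (a point): Foot of the right pin (board x 47, y -70 mm), the same as the left one.
- block: The loose lino block. Origin: centre of the underside of its wooden carrier, 130 (x) x 190 (y) x 6 mm, about 0.26 kg; x towards the pins, y left. Lino 3 mm thick with a dark carved sprig covers x -43..27, y -86..86 mm; the far and near strips are bare wood. Starts 17 to 28 mm too far in x, up to 20 mm off in y, turned up to 0.13 rad.
- block_mid (a point): Centre of the block's wooden carrier, 3 mm above its underside; axes as the block. At the start the near edge lies on the board and the far part is 8 mm up on the pins, a tilt of about 0.09 rad; home, it lies flat with this point 15 mm above the table.
- hole_round (a point): Centre of the 11 mm round hole at block x 47, y 70 mm, at the underside of the carrier. It goes over the left pin with 1.5 mm play all round. When home it is at board-top height.
- slot (a point): Centre of the slot at block x 47, y -70 mm, at the underside of the carrier: 11 mm in x, 18 mm in y. It goes over the right pin.
- turn (a joint): Angle of the brass turn-button, rad, about an upright screw at board x -83, y 0 mm. 0: points along board -y, beside the block (starts within 0.3); 1.57: along board +x, across the block's near edge. Counter-clockwise from above, stops at -0.35 and 1.75, stays where left (0.02 N m). Arm 15 mm wide, 4 thick, 37 long, underside 8 mm above the board, 2 above the home carrier.
- turn_knob (a point): Half-way up the upright round brass knob on the turn-button, 30 mm from its screw: 11 mm in diameter, its top 30 mm above the board (42 mm above the table), free of the arm from 12 mm above the board upwards.
- ink_bottle: Dark square-shouldered ink bottle, 58 x 60 x 69 mm, left of the board; origin at its foot. Leave alone.
- spoon: Steel tea spoon (used for rubbing prints), 137 mm long, left of the board. Leave alone.
- eraser: Grey lump of kneaded eraser, 32 x 31 x 16 mm, on the near left corner of the board. Leave alone.
- dropper: Small dropper bottle with black cap, 22 x 22 x 67 mm, right of the board. Leave alone.
- pencil: Yellow pencil, 136 mm long, right of the board. Leave alone.
- brayer: Ink roller with black 30 x 66 mm roller and wooden handle, 150 mm long, right of the board. Leave alone.

How it is judged (in metres and radians):
On the way, in this order (a step that is already met when the one before it is completed fails the run):
1. the block is home: both pins in their holes, lying flat on the board (horizontal distance between hole_round and pin_left below 0.0025 m and horizontal distance between slot and pin_right below 0.006 m and z of each of hole_round, slot in the frame of board below 0.0135 m and angle between block_mid's own z axis and vertical below 0.02 rad and angle between the x axis of block_mid and the x axis of board, either way round below 0.04 rad), for 0.3 s.
2. the turn-button points across the block's near edge (value of joint turn above 1.25 rad), for 0.2 s.
At the end, for the whole second after the job is handed in: The block lies flat on the board (within 1.5 mm and 0.02 rad) with the left pin in its round hole (2.5 mm) and the right pin in its slot (6 mm), at rest, and the turn-button stands across its near edge (turned past 1.25 rad) (all of step 1 and value of joint turn above 1.25 rad and linear speed of block below 0.01 m/s); the robot touches nothing.
It fails at once if the block is lifted off the board or tipped up (height (world z) of block_mid above 0.035 m or angle between block_mid's own z axis and vertical above 0.2 rad).
It fails at once if a tool or bottle round about is moved by more than 25 mm (distance of any of ink_bottle, spoon, eraser, dropper, pencil, brayer from where it was at the start of the episode above 0.025 m).
It also fails if it takes over 72 s, if anything falls off the work surface, if the arm or the gripper's body presses on something with over 40 N, if the wrist force passes 120 N, or if a joint passes its speed limit or range.

## Working session

There is one attempt and no reset: what is moved stays moved. The work goes in short steps, Python scripts to look and compute and a shell command to move; the robot and the scene stay as the last step left them, time stands still between calls to the robot, and variables do not carry over. Pictures are saved under pics/ and viewed, at most 10 in all, crops included, and the job is handed in when it is done.

```bash
mkdir -p pics
cat > h.py <<'E'
import numpy as np, cv2
from rig import manip
def ray(c,px):
    K=c['mtx']; d=np.array([(px[0]-K[0][2])/K[0][0],(px[1]-K[1][2])/K[1][1]]); u=d.copy()
    for _ in range(20): u=d/(1+c['k1']*(u@u))
    return np.array([u[0],u[1],1])
def wfc(c,o=None):
    if 'camera_from_world' in c: return np.linalg.inv(np.array(c['camera_from_world']))
    T=np.eye(4);T[:3,:3]=np.array(o['orientation']);T[:3,3]=o['tcp_pos']
    return T@np.array(c['tool_from_camera'])
def onz(c,px,z,o=None):
    T=wfc(c,o); d=T[:3,:3]@ray(c,px); p=T[:3,3]; return p+d*(z-p[2])/d[2]
def atd(c,px,o=None):
    T=wfc(c,o); z=c['z_map'][int(round(px[1])),int(round(px[0]))]; return T[:3,:3]@ray(c,px)*z+T[:3,3]
def proj(c,P,o=None):
    q=np.linalg.inv(wfc(c,o))@np.append(P,1); u=q[:2]/q[2]; u=u*(1+c['k1']*(u@u)); K=c['mtx']
    return np.array([K[0][0]*u[0]+K[0][2],K[1][1]*u[1]+K[1][2]])
def save(c,n): cv2.imwrite('pics/'+n,cv2.cvtColor(c['frame'],cv2.COLOR_RGB2BGR))
E
python3 - <<'E'
from h import *
np.set_printoptions(precision=1,suppress=True)
c=manip.camera('top'); save(c,'top0.png')
Z=dict(board=0,block=12,block_mid=19,hole_round=20,slot=20,turn_knob=33,ink_bottle=0,eraser=12,dropper=0,pin_left=12,pin_right=12,brayer=0,pencil=0,spoon=0)
for n,z in Z.items():
    for r in manip.mark_of(c,n)[:1]: print(n,r['p'],r['point'],onz(c,r['point'],z))
print(wfc(c)); s=manip.camera('scene'); save(s,'scene0.png')
o=manip.get_obs(); print(o['tcp_pos'],np.array(o['orientation']),o['clock'])
E
```

```text
board 0.62 [253.0, 208.2] [547.4  30.7   0. ]
block_mid 0.81 [261.5, 197.7] [578.1   8.3  19. ]
hole_round 0.88 [246.9, 174.4] [644.4  58.5  20. ]
slot 0.83 [287.0, 195.7] [591.2 -66.4  20. ]
turn_knob 0.54 [253.8, 238.1] [455.5  19.1  33. ]
ink_bottle 0.85 [191.7, 156.9] [688.4 234.7   0. ]
eraser 0.6 [207.3, 219.7] [497.9 161.4  12. ]
dropper 0.59 [327.8, 214.4] [ 550.2 -194.5   -0. ]
pin_left 0.85 [241.2, 184.3] [614.2  72.8  12. ]
pin_right 0.94 [280.0, 201.6] [573.  -47.6  12. ]
brayer 0.59 [338.2, 246.1] [ 458.3 -231.8    0. ]
pencil 0.64 [302.9, 258.6] [ 412.1 -129.9    0. ]
spoon 0.61 [240.1, 185.0] [614.4  76.5   0. ]
[[   0.1   -1.     0.2  348.6]
 [  -1.    -0.1    0.     5.4]
 [   0.    -0.2   -1.  1208.2]
 [   0.     0.     0.     1. ]]
[ 282.4 -557.5  222.6] [[-0.9 -0.5  0. ]
 [-0.5  0.9  0. ]
 [-0.   0.  -1. ]] 0.8
```

View pics/top0.png

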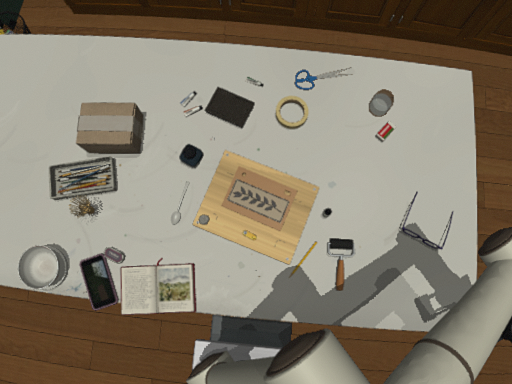

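```bash
cat >> h.py <<'E'
from scipy.spatial.transform import Rotation as Ro
def go(p,yaw,o=None):
    "row numbers to reach TCP p (mm) tool down with tool y at world angle yaw+90 (deg)"
    o=o or manip.get_obs(); R=np.array(o['orientation']); a=np.radians(yaw)
    G=np.array([[-np.cos(a),-np.sin(a),0],[-np.sin(a),np.cos(a),0],[0,0,-1]])
    r=Ro.from_matrix(R.T@G).as_rotvec()/np.pi; t=R.T@(np.array(p)-o['tcp_pos'])/300
    print('turn',np.round(r,4),'shift',np.round(t,4),'dist',round(float(np.linalg.norm(t))*300,1))
E
python3 - <<'E'
from h import *
np.set_printoptions(precision=3,suppress=True)
c=manip.camera('wrist'); print(c['tool_from_camera'],c['mtx'],c['k1'])
go([500,0,320],-19)
E
```

```text
[[   0.      -0.97    -0.243   66.135]
 [   1.       0.      -0.      -1.201]
 [   0.      -0.243    0.97  -163.147]
 [   0.       0.       0.       1.   ]] [[266.009   0.    253.584]
 [  0.    266.009 192.544]
 [  0.      0.      1.   ]] 0.0022078742384748465
turn [ 0.    -0.     0.255] shift [-1.487  1.33  -0.325] dist 606.4
```

View pics/scene0.png

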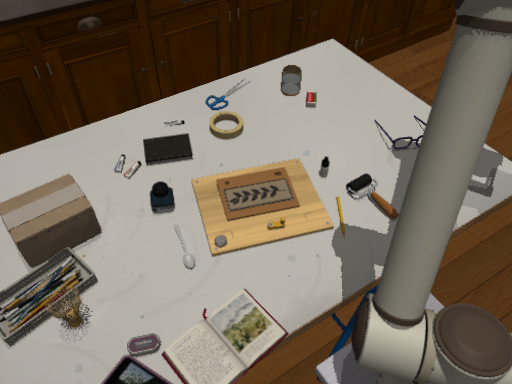

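```bash
python3 -m inch '[[0,0,0.05,-0.145,0.14,0,-1],[0,0,0.1,-0.29,0.28,0,-1],[0,0,0.15,-0.435,0.42,0,-1],[0,0,0.2,-0.58,0.56,0,-1],[0,0,0.255,-0.725,0.70,0,-1]]'; python3 -c "
from h import *
go([530,25,220],-19)"
```

```text
clock: 1.48
tcp_pos: [379.9, -277.6, 223.0]
orientation: [[-0.951, 0.309, 0.001], [0.309, 0.951, -0.0], [-0.001, -0.0, -1.0]]
ft_force: [-0.2, 0.2, -0.7]
grip_width: 87.1
finger_force: 0.0
turn [-0.      0.0003  0.0054] shift [-0.1635  1.114   0.01  ] dist 337.8
```

```bash
python3 -m inch '[[0,0,0,-0.03,0.2,0,-1],[0,0,0,-0.06,0.4,0,-1],[0,0,0,-0.1,0.6,0,-1],[0,0,0,-0.13,0.8,0,-1],[0,0,0,-0.15,0.95,0,-1]]'
python3 - <<'E'
from h import *
np.set_printoptions(precision=1,suppress=True)
o=manip.get_obs(); c=manip.camera('wrist'); save(c,'w1.png'); cv2.imwrite('pics/w1b.png',cv2.resize(cv2.cvtColor(c['frame'],cv2.COLOR_RGB2BGR),(800,600),interpolation=cv2.INTER_CUBIC))
np.savez('w1.npz',z=c['z_map']); print(o['tcp_pos'],np.array(o['orientation']))
Z=dict(board=0,block=12,block_mid=19,hole_round=20,slot=20,turn_knob=33,eraser=12,dropper=0,pin_left=12,pin_right=12,ink_bottle=0)
for n,z in Z.items():
    for r in manip.mark_of(c,n)[:1]: print(n,r['p'],r['point'],onz(c,r['point'],z,o),atd(c,r['point'],o))
E
```

```text
clock: 2.1
tcp_pos: [510.1, -19.3, 222.9]
orientation: [[-0.953, 0.303, 0.001], [0.303, 0.953, 0.0], [-0.001, 0.0, -1.0]]
ft_force: [0.0, -1.1, -0.2]
grip_width: 87.1
finger_force: 0.0
[510.1 -19.3 222.9] [[-1.   0.3  0. ]
 [ 0.3  1.   0. ]
 [-0.   0.  -1. ]]
block 0.79 [288.9, 210.0] [578.4  12.7  12. ] [572.8  12.2  28.2]
block_mid 0.84 [291.1, 208.8] [575.2  16.   19. ] [572.   15.6  28.1]
slot 0.92 [240.2, 243.3] [603.7 -70.9  20. ] [479.5 -14.9 311. ]
turn_knob 0.83 [271.2, 127.5] [456.8  20.6  33. ] [456.5  19.9  44.1]
eraser 0.97 [385.3, 125.0] [501.3 170.9  12. ] [499.4 164.7  25.4]
dropper 0.63 [158.0, 229.3] [ 551.3 -188.7    0. ] [484.4 -67.3 248.9]
```

View pics/w1b.png

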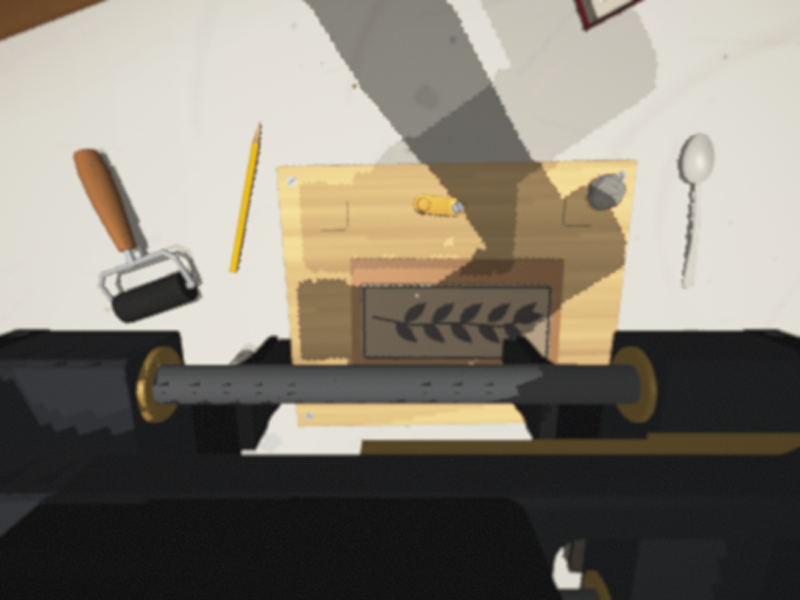

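```bash
python3 -m inch '[[0,0,0,-0.1,0,0,1],[0,0,0,-0.2,0,0,1],[0,0,0,-0.3,0.05,0,1],[0,0,0,-0.37,0.08,0,1],[0,0,0,-0.37,0.08,0,1]]'
python3 - <<'E'
from h import *
np.set_printoptions(precision=1,suppress=True)
o=manip.get_obs(); c=manip.camera('wrist'); cv2.imwrite('pics/w2b.png',cv2.resize(cv2.cvtColor(c['frame'],cv2.COLOR_RGB2BGR)[0:250,90:423],(800,600),interpolation=cv2.INTER_CUBIC))
import pickle; pickle.dump((c,o),open('w2.pkl','wb')); print(o['tcp_pos'])
Z=dict(block=12,block_mid=19,hole_round=20,slot=20,turn_knob=33,eraser=12,dropper=0,ink_bottle=0)
for n,z in Z.items():
    for r in manip.mark_of(c,n)[:1]: print(n,r['p'],r['point'],onz(c,r['point'],z,o),atd(c,r['point'],o))
E
```

```text
clock: 3.32
tcp_pos: [623.0, -32.9, 221.6]
orientation: [[-0.952, 0.306, -0.001], [0.306, 0.952, -0.0], [0.001, -0.0, -1.0]]
ft_force: [-1.7, -0.3, -0.6]
grip_width: 44.8
finger_force: 0.0
[623.  -32.9 221.6]
block 0.7 [277.5, 129.1] [574.6  15.8  12. ] [573.9  14.5  28.6]
block_mid 0.81 [275.3, 129.2] [573.5  12.4  19. ] [573.2  11.7  28.9]
hole_round 0.59 [325.5, 168.7] [645.6  63.2  20. ] [647.5  64.9  12. ]
slot 0.74 [222.8, 167.7] [600.9 -71.6  20. ] [601.7 -72.7  12.7]
turn_knob 0.68 [254.0, 33.6] [459.7  18.9  33. ] [462.5  18.   42.8]
dropper 0.96 [135.8, 156.7] [ 549.8 -188.9    0. ] [ 550.5 -177.3   25.5]
ink_bottle 0.64 [442.1, 159.0] [687.9 231.    0. ] [675.5 207.2  37.5]
```

View pics/w2b.png

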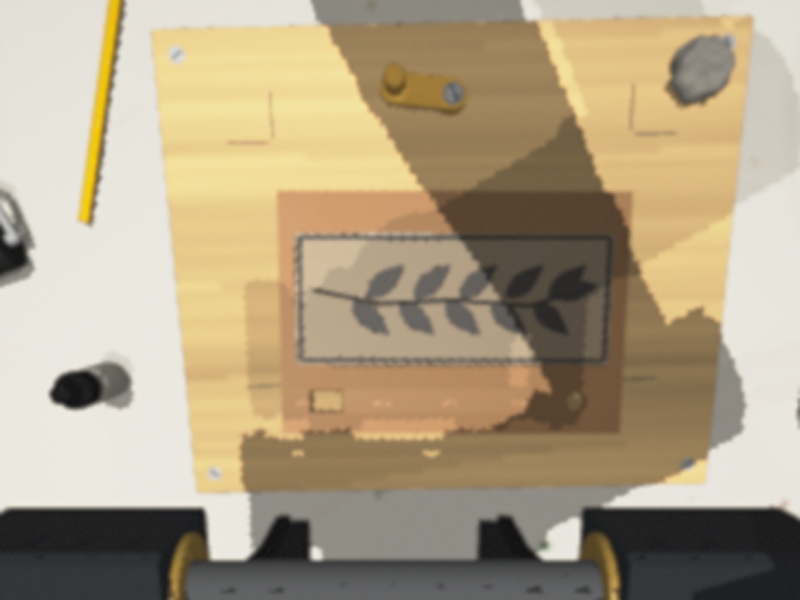

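```bash
cat > m.py <<'E'
from h import *
import pickle
np.set_printoptions(precision=2,suppress=True)
def rigid(A,B):  # B ~ R A + t
    A=np.array(A,float);B=np.array(B);a=A.mean(0);b=B.mean(0);x=A-a;y=B-b
    th=np.arctan2((x[:,0]*y[:,1]-x[:,1]*y[:,0]).sum(),(x*y).sum());R=np.array([[np.cos(th),-np.sin(th)],[np.sin(th),np.cos(th)]])
    return th,b-R@a,R,B-(A@R.T+b-R@a)
E
python3 - <<'E'
from m import *
c,o=pickle.load(open('w2.pkl','rb'))
f=lambda u,v:(90+u*333/800,v*250/600)
W=lambda u,v,z:onz(c,f(u,v),z,o)[:2]
th,t,R,e=rigid([(-65,-95),(-65,95)],[W(272,141,12),W(632,132,12)]);print('marks',th,t,e)
th2,t2,R2,e2=rigid([(-120,-155),(-120,155),(130,155),(130,-155)],[W(152,30,12),W(752,16,12),W(705,482,12),W(197,492,12)]);print('corners',th2,t2,e2)
th3,t3,R3,e3=rigid([(-65,-95),(-65,95),(65,95),(65,-95)],[W(278,192,18),W(632,192,18),W(620,433,29),W(283,432,29)]);print('block',th3,t3,e3)
for T,r,n in((t,th,'m'),(t2,th2,'c')):
  RR=np.array([[np.cos(r),-np.sin(r)],[np.sin(r),np.cos(r)]]);print(n,'block in board',RR.T@(t3-T),th3-r)
print('far marks',[R.T@(W(*p,12)-t) for p in((250,387),(655,379))])
print('screw',R.T@(W(453,93,24)-t),'knob',R.T@(W(393,76,42)-t),'holes in board',R.T@(W(575,401,20+6)-t),R.T@(W(326,401,26)-t))
print('depth board pts',atd(c,f(200,150),o),atd(c,f(650,400),o),atd(c,f(450,215),o),atd(c,f(450,415),o))
E
```

```text
marks -0.28775343481696114 [550.87  23.54] [[-0.26 -0.87]
 [ 0.26  0.87]]
corners -0.28996736527139716 [551.47  22.81] [[ 1.39  0.97]
 [ 0.71 -1.58]
 [-1.34 -0.5 ]
 [-0.76  1.11]]
block -0.311296656865692 [577.68  15.39] [[ 0.64  0.07]
 [ 0.29 -0.55]
 [-0.11  0.74]
 [-0.82 -0.25]]
m block in board [28.01 -0.21] -0.023543222048730883
c block in board [27.23  0.38] -0.021329291594294864
far marks [array([  66.17, -117.8 ]), array([ 66.83, 118.29])]
screw [-82.49  -0.39] knob [-85.37 -30.81] holes in board [76.5 68.4] [ 73.33 -72.28]
depth board pts [454.35 -87.79  14.24] [659.57 112.4   12.62] [526.69  29.04  19.76] [629.07  -2.24  29.6 ]
```

```bash
cat >> m.py <<'E'
TH=-0.289; T0=np.array([551.2,23.1]); RB=np.array([[np.cos(TH),-np.sin(TH)],[np.sin(TH),np.cos(TH)]])
def b2w(x,y,z): return np.append(RB@[x,y]+T0,z)
def gob(x,y,z,yaw=0):
    o=manip.get_obs(); print('tcp in board',RB.T@(np.array(o['tcp_pos'][:2])-T0),o['tcp_pos'][2],'clock',o['clock'],'F',RB.T@np.array(o['ft_force'][:2]),o['ft_force'][2],o['grip_width'])
    go(b2w(x,y,z),np.degrees(TH)+yaw)
E
python3 -c "
from m import *
gob(120,0,17)"
```

```text
tcp in board [ 83.66 -33.29] 223.02133945118194 clock 3.775 F [-0.17  1.22] 0.5573386010508514 9.092462661367541
turn [ 0.    0.   -0.01] shift [-0.12  0.11  0.69] dist 211.8
```

```bash
python3 -m inch '[[0,0,-0.01,-0.12,0.11,0.0,-1],[0,0,-0.01,-0.12,0.11,0.2,-1],[0,0,-0.01,-0.12,0.11,0.4,-1],[0,0,-0.01,-0.12,0.11,0.55,-1],[0,0,-0.01,-0.12,0.11,0.55,-1]]'; python3 -c "
from m import *
gob(120,0,17)"
```

```text
clock: 4.4
tcp_pos: [663.6, -12.7, 53.6]
orientation: [[-0.961, 0.275, -0.009], [0.275, 0.961, -0.002], [0.008, -0.004, -1.0]]
ft_force: [0.2, 0.1, 0.5]
grip_width: 50.9
finger_force: 0.0
tcp in board [117.91  -2.27] 53.58652553032993 clock 4.4 F [0.2  0.19] 0.5467667331094757 50.947192229808486
turn [-0. -0.  0.] shift [-0.01  0.01  0.12] dist 36.7
```

```bash
python3 -m inch '[[0,0,0,-0.01,0.008,0,-1],[0,0,0,-0.01,0.008,0.03,-1],[0,0,0,-0.01,0.008,0.08,-1],[0,0,0,-0.01,0.008,0.12,-1],[0,0,0,-0.01,0.008,0.12,-1]]'; python3 -m inch '[[0,0,0,0.01,0,0,-1],[0,0,0,0.02,0,0,-1],[0,0,0,0.03,0,0,-1],[0,0,0,0.04,0,0,-1],[0,0,0,0.045,0,0,-1]]';python3 -c "
from m import *
gob(93,0,17)"
```

```text
clock: 5.03
tcp_pos: [669.0, -10.9, 19.9]
orientation: [[-0.961, 0.275, -0.003], [0.275, 0.961, -0.001], [0.003, -0.001, -1.0]]
ft_force: [-0.1, -0.5, -0.3]
grip_width: 86.8
finger_force: 0.0
clock: 5.65
tcp_pos: [657.0, -6.9, 21.8]
orientation: [[-0.962, 0.275, 0.0], [0.275, 0.962, 0.0], [-0.0, 0.0, -1.0]]
ft_force: [-0.1, 0.1, -0.0]
grip_width: 87.4
finger_force: 0.0
tcp in board [109.96   1.41] 21.80538112569433 clock 5.65 F [-0.16  0.06] -0.015109270342979486 87.358732655973
turn [0. 0. 0.] shift [ 0.06 -0.    0.02] dist 17.7
```

```bash
python3 -m inch '[[0,0,0,0,0,0.015,-1],[0,0,0,0.015,0,0.015,-1],[0,0,0,0.03,0,0.015,-1],[0,0,0,0.045,0,0.015,-1],[0,0,0,0.06,0,0.015,-1]]';python3 -c "
from m import *
gob(85,0,17)"
```

```text
clock: 6.28
tcp_pos: [639.7, -2.0, 17.2]
orientation: [[-0.962, 0.275, 0.0], [0.275, 0.962, -0.0], [-0.0, 0.0, -1.0]]
ft_force: [1.9, 0.3, 0.2]
grip_width: 86.9
finger_force: 0.5
tcp in board [91.98  1.2 ] 17.20184111350356 clock 6.275 F [1.72 0.8 ] 0.173725475957348 86.9084006440085
turn [0. 0. 0.] shift [ 0.02 -0.    0.  ] dist 7.1
```

```bash
python3 -m inch '[[0,0,0.0034,0.01,0,0,-1],[0,0,0.0034,0.02,0,0,-1],[0,0,0.0034,0.03,0,0,-1],[0,0,0.0034,0.036,0,0,-1],[0,0,0.0034,0.036,0,0,-1]]';python3 - <<'E'
from m import *
gob(75,0,17)
o=manip.get_obs(); c=manip.camera('wrist'); pickle.dump((c,o),open('w3.pkl','wb')); f=c['frame'][0:320,50:477]
cv2.imwrite('pics/w3.png',cv2.resize(cv2.cvtColor(f,cv2.COLOR_RGB2BGR),None,fx=1.87,fy=1.87,interpolation=cv2.INTER_CUBIC))
E
```

```text
clock: 6.9
tcp_pos: [629.2, 1.0, 17.1]
orientation: [[-0.959, 0.285, -0.001], [0.285, 0.959, -0.0], [0.001, -0.0, -1.0]]
ft_force: [-0.3, 1.5, -0.4]
grip_width: 87.1
finger_force: 0.1
tcp in board [81.04  1.01] 17.094090844561403 clock 6.9 F [-0.7   1.39] -0.3981028485879579 87.05491934536853
turn [-0. -0.  0.] shift [ 0.02 -0.    0.  ] dist 6.1
```

View pics/w3.png

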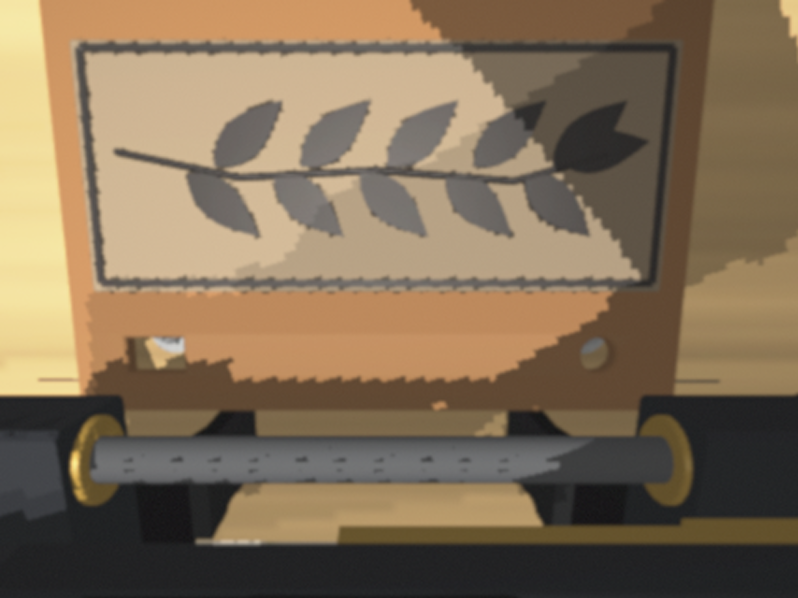

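```bash
python3 -m inch '[[0,0,0,0.005,0,0,-1],[0,0,0,0.01,0,0,-1],[0,0,0,0.015,0,0,-1],[0,0,0,0.02,0,0,-1],[0,0,0,0.02,0,0,-1]]';python3 - <<'E'
from m import *
gob(75,0,17)
o=manip.get_obs(); c=manip.camera('wrist'); pickle.dump((c,o),open('w4.pkl','wb')); f=c['frame'][0:320,50:477]
cv2.imwrite('pics/w4.png',cv2.resize(cv2.cvtColor(f,cv2.COLOR_RGB2BGR),None,fx=1.87,fy=1.87,interpolation=cv2.INTER_CUBIC))
F=lambda u,v:(50+u/1.87,v/1.87)
for p in((300,15),(400,310),(150,390),(600,390)): print(p,atd(c,F(*p),o))
E
```

```text
clock: 7.58
tcp_pos: [623.6, 2.7, 17.1]
orientation: [[-0.959, 0.285, -0.0], [0.285, 0.959, 0.0], [0.0, 0.0, -1.0]]
ft_force: [1.1, -0.2, -1.6]
grip_width: 86.9
finger_force: 0.4
tcp in board [75.25  1.06] 17.109705499620294 clock 7.575 F [1.13 0.09] -1.630651047176344 86.88731942656386
turn [ 0. -0.  0.] shift [ 0. -0.  0.] dist 1.1
(300, 15) [496.06  15.64  18.93]
(400, 310) [585.37  19.65  18.35]
(150, 390) [587.36 -69.18  18.98]
(600, 390) [630.65  77.01  19.42]
```

View pics/w4.png

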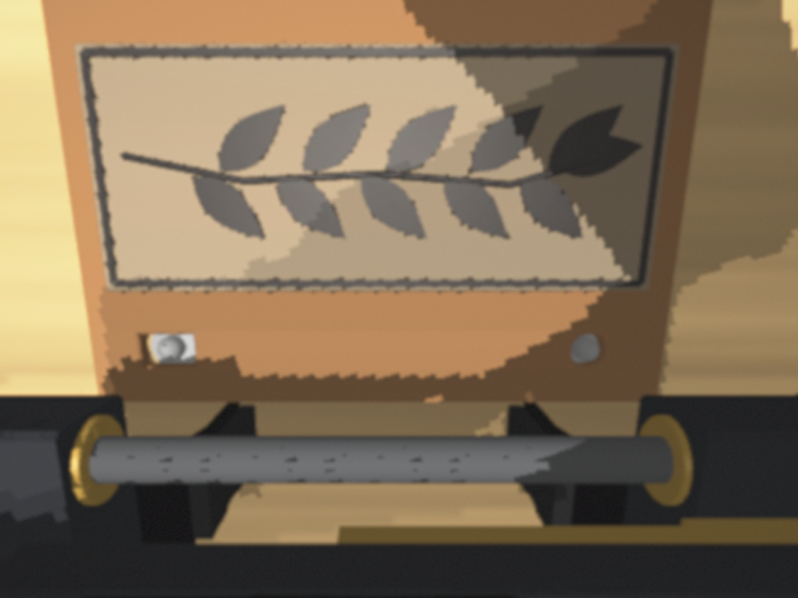

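```bash
python3 -m inch '[[0,0,0,-0.03,0,0,-1],[0,0,0,-0.06,0,0,-1],[0,0,0,-0.06,0,-0.1,-1],[0,0,0,-0.06,0,-0.25,0],[0,0,0,-0.06,0,-0.3,1]]';python3 - <<'E'
from m import *
print(np.array(manip.get_obs()['qpos']))
gob(-97.8,-50.2,107,45)
gob(-97.8,-50.2,107,-45)
E
```

```text
clock: 8.25
tcp_pos: [643.1, -2.5, 110.3]
orientation: [[-0.959, 0.285, 0.005], [0.285, 0.959, 0.001], [-0.005, 0.002, -1.0]]
ft_force: [-0.1, -0.4, -0.9]
grip_width: 74.1
finger_force: 0.0
[  14.18   28.92   -5.49    0.05  -55.27 -120.76]
tcp in board [95.43  1.64] 110.3412048458235 clock 8.25 F [ 0.06 -0.43] -0.8630265768053027 74.14261796238841
turn [ 0.    0.   -0.25] shift [ 0.64 -0.17  0.01] dist 200.1
tcp in board [95.43  1.64] 110.3412048458235 clock 8.25 F [ 0.06 -0.43] -0.8630265768053027 74.14261796238841
turn [0.   0.   0.25] shift [ 0.64 -0.17  0.01] dist 200.1
```

```bash
python3 -m inch '[[0,0,-0.05,0.13,-0.03,0,1],[0,0,-0.1,0.26,-0.07,0,1],[0,0,-0.15,0.4,-0.1,0,1],[0,0,-0.2,0.53,-0.14,0,1],[0,0,-0.25,0.64,-0.17,0,1]]';python3 - <<'E'
from m import *
gob(-97.8,-50.2,29,45)
o=manip.get_obs(); c=manip.camera('top')
for n,z in (('turn_knob',33),('hole_round',12),('slot',12),('pencil',0)):
  for r in manip.mark_of(c,n)[:1]: print(n,r['p'],RB.T@(onz(c,r['point'],z)[:2]-T0))
gob(-97.8,-50.2,29,45)
E
```

```text
clock: 8.88
tcp_pos: [440.6, 3.0, 106.7]
orientation: [[-0.877, -0.48, -0.001], [-0.48, 0.877, -0.0], [0.001, 0.001, -1.0]]
ft_force: [0.1, -0.3, -0.1]
grip_width: 25.2
finger_force: 0.0
tcp in board [-100.26  -50.75] 106.66197147783876 clock 8.875 F [ 0.18 -0.29] -0.05521054868378078 25.21978280691866
turn [ 0. -0.  0.] shift [-0.01 -0.    0.26] dist 77.7
hole_round 0.72 [40.76 57.13]
slot 0.9 [ 43.61 -71.12]
pencil 0.51 [ 38.96 -74.14]
tcp in board [-97.83 -49.5 ] 107.29553595073224 clock 9.125 F [0.12 0.71] 0.0781313795418259 5.539409902168957
turn [-0.  0. -0.] shift [ 0.   -0.    0.26] dist 78.3
```

```bash
python3 -m inch '[[0,0,0,0,0,0.08,1],[0,0,0,0,0,0.17,1],[0,0,0,0,0,0.23,1],[0,0,0,0,0,0.26,1],[0,0,0,0,0,0.26,1]]'
python3 - <<'E'
from m import *
gob(-62.3,-14.7,29,45)
E
```

```text
clock: 9.75
tcp_pos: [442.8, 3.3, 28.5]
orientation: [[-0.88, -0.476, -0.001], [-0.476, 0.88, -0.001], [0.001, 0.0, -1.0]]
ft_force: [0.1, -0.9, -0.1]
grip_width: 0.6
finger_force: 0.0
tcp in board [-98.26 -49.9 ] 28.542070474974842 clock 9.75 F [ 0.34 -0.86] -0.07040778920122806 0.6265427606139671
turn [ 0. -0. -0.] shift [-0.17 -0.   -0.  ] dist 50.3
```

```bash
python3 -m inch '[[0,0,0,-0.015,0,0,1],[0,0,0,-0.03,0,0,1],[0,0,0,-0.045,0,0,1],[0,0,0,-0.06,0,0,1],[0,0,0,-0.075,0,0,1]]';  python3 -m inch '[[0,0,0,-0.018,0,0,1],[0,0,0,-0.036,0,0,1],[0,0,0,-0.055,0,0,1],[0,0,0,-0.075,0,0,1],[0,0,0,-0.092,0,0,1]]'
python3 - <<'E'
from m import *
gob(-62.3,-14.7,29,45)
E
```

```text
clock: 10.38
tcp_pos: [461.4, 12.9, 29.3]
orientation: [[-0.879, -0.476, -0.002], [-0.476, 0.879, -0.002], [0.003, -0.001, -1.0]]
ft_force: [-0.0, -11.7, 0.8]
grip_width: 0.5
finger_force: 5.2
clock: 11.0
tcp_pos: [486.4, 27.6, 29.0]
orientation: [[-0.879, -0.476, -0.001], [-0.476, 0.879, 0.0], [0.001, 0.0, -1.0]]
ft_force: [-3.2, 0.5, 0.6]
grip_width: 0.5
finger_force: 1.5
tcp in board [-63.43 -14.11] 28.986059303558733 clock 11.0 F [-3.24 -0.48] 0.5738135573065619 0.48062214401449666
turn [ 0. -0.  0.] shift [-0. -0. -0.] dist 1.3
```

```bash
python3 -m inch '[[0,0,0,0.03,0,0,1],[0,0,0,0.06,0,0,1],[0,0,0,0.08,0,-0.1,1],[0,0,0,0.0,0,-0.3,1],[0,0,0,-0.12,0,-0.5,1]]'; python3 -m inch '[[0,0,0.05,-0.15,0,0,1],[0,0,0.1,-0.25,0,0,1],[0,0,0.15,-0.3,0,0,1],[0,0,0.2,-0.3,0,0,1],[0,0,0.25,-0.3,0,0,1]]'
python3 - <<'E'
from m import *
gob(0,0,29)
o=manip.get_obs(); c=manip.camera('wrist'); pickle.dump((c,o),open('w5.pkl','wb')); f=c['frame'][0:300,60:460]
cv2.imwrite('pics/w5.png',cv2.resize(cv2.cvtColor(f,cv2.COLOR_RGB2BGR),None,fx=2,fy=2,interpolation=cv2.INTER_CUBIC))
E
```

```text
clock: 11.62
tcp_pos: [513.2, 41.5, 173.0]
orientation: [[-0.88, -0.476, 0.001], [-0.476, 0.88, 0.0], [-0.001, -0.0, -1.0]]
ft_force: [1.7, 0.5, 0.2]
grip_width: 0.2
finger_force: 0.0
clock: 12.25
tcp_pos: [592.5, 84.6, 170.5]
orientation: [[-0.957, 0.29, -0.0], [0.29, 0.957, -0.0], [0.0, -0.0, -1.0]]
ft_force: [0.3, -0.4, -0.4]
grip_width: 0.0
finger_force: 0.0
tcp in board [22.07 70.7 ] 170.4956998459646 clock 12.25 F [ 0.44 -0.32] -0.4209067026680793 0.0449899386468471
turn [-0. -0. -0.] shift [ 0.07 -0.24  0.47] dist 159.7
```

View pics/w5.png

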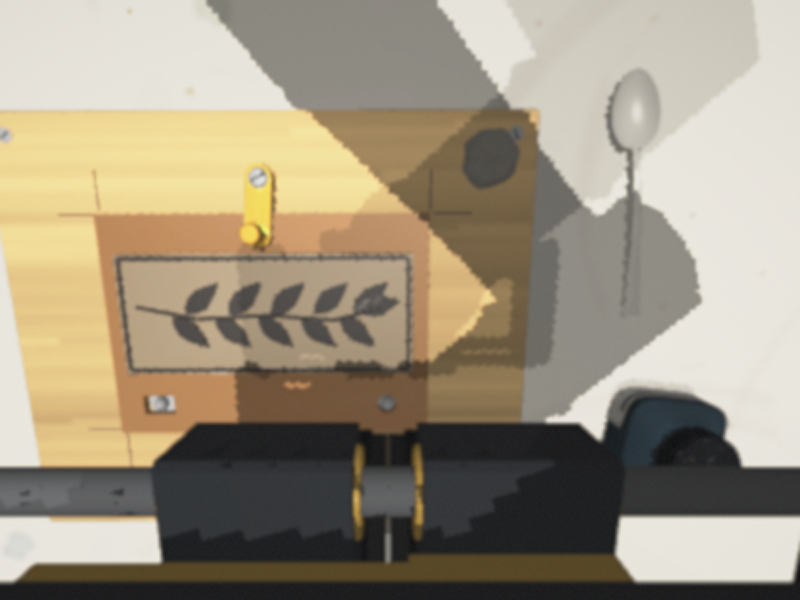

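The turn-button points straight across the near edge, from its screw at (257,178) to its knob at (250,234). The block is square to its corner marks, with the pins showing in the slot (160,404) and the round hole (387,403). The gripper is clear at about 170 mm height.

```bash
python3 -c "
from rig import manip
print(manip.job_done())"
```

```text
the job is handed in; nothing more can be done
None
```

The block is home on both pins and lying flat, the turn-button is pushed round to point across its near edge (about 1.55 rad by eye from the last picture), and the job was handed in at about 12 s; no verdict was returned.

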